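# Set the slide gauge and hold the tool chest's lid for fitting a stay

### The job

I am fitting a stay to the tool chest's lid: first, with the lid still shut, draw the slide gauge's blade out to the 100 mm mark (the long line across its board) and let go of it there. Then lift the chest's lid and hold it open, still, at 50 degrees (the long mark on the quadrant at its side): it falls shut by itself, so finish while still holding it with the gripper. Leave the other things on the bench where they are.

Things in the scene. Friction and masses are not known exactly. Their poses are not given: they have to be found in the camera images.
- gauge: slide gauge: a white-faced board 400 x 160 x 12 mm fixed on the bench with an aluminium housing (52 mm wide, top 52 mm above the bench, from 120 to 290 mm along the board's +x) from which a steel blade draws out along the board's -x. Origin on the bench; x along the board, y across it, z up; the board runs from x = -105 to +295 mm. Black ticks every 10 mm; the 100 mm mark is the long black line right across the board, 40 mm to -x of the origin
- blade_tab (a point): upright black pull tab on the blade's outer end, 16 mm thick along the pull, 26 mm wide across it, from 14 to 76 mm above the bench; this point is on its centre plane, 54 mm above the bench and 22 mm below its top. A thin pointer at its foot shows its centre on the ticks. Pull it along the gauge's -x; at reading r its centre is 60 mm - r along the gauge's x
- blade (a joint): reading of the slide gauge in m: 0 drawn in, 0.1 with the tab's centre at the 100 mm mark, stop at 0.14. It starts drawn out by 0 to 0.035. It is sprung but self-locking: it takes about 6 to 8 N to pull it out, less to push it back, and it stays where it is let go
- chest: plywood tool chest fixed on the bench, 220 (x) x 260 (y) x 100 mm, its hinge along the -x rim (the robot's side), opening on the far side. Origin under its centre, z up. On its +y side a thin white angle quadrant of 126 mm radius about the hinge line, standing up to 226 mm above the bench near the hinge end, with ticks every 10 degrees and a long one at 50
- lid (a joint): the lid: plywood 232 x 260 x 12 mm with a bar handle on top, about 0.4 to 0.9 kg, its far edge overhanging the chest by 12 mm. Value: opening angle in rad, 0 shut, positive as its far edge rises, 50 degrees = 0.873, stop at 1.75. No friction to speak of: it falls shut when let go
- lid_hinge (a point): point in the middle of the lid's hinge line, which runs along the chest's y, 110 mm to -x of the chest's centre and 100 mm above the bench. Its frame turns with the lid: x from the hinge along the lid to its free edge, y along the hinge, z square out of the lid's upper face
- lid_handle (a point): centre of the steel bar handle on the lid: a round bar 12 mm thick, 120 mm long along the lid's y, held by a post at each end (108 mm clear between them); 185 mm from the hinge line along the lid and 50 mm out from the hinge line (38 mm above the lid's upper face, 150 mm above the bench when shut). Same axes as lid_hinge
- pencil: flat wooden carpenter's pencil, 160 x 13 x 8 mm, lying on the gauge's board beside the blade; origin under its centre, x along it. To be left alone
- setup_block: small steel block, 50 x 25 x 20 mm, lying on the gauge's board beside the housing; origin under its centre. To be left alone
- offcut: softwood offcut, 55 x 120 x 35 mm, lying beyond the chest; origin under its centre, y along it. To be left alone
- screw_jar: closed jar, 60 mm across, 80 mm tall, standing beyond the chest; origin under its centre. To be left alone
- glue_tin: small closed tin, 52 mm across, 60 mm tall, standing in front of the robot; origin under its centre. To be left alone
- hammer: hammer lying on the bench on the left; origin under its middle, x along it. To be left alone
- screwdriver: screwdriver lying on the bench on the right; origin under its middle, x along it. To be left alone

How it is judged:
On the way, in this order (a step that is already met when the one before it is completed fails the run):
1. with the lid shut, the gauge is drawn out to 100 mm (within 6 mm) and let go there (value of joint blade between 0.094 and 0.106 m and value of joint lid below 0.06 rad and contact force between the fingers and gauge below 0.2 N), for 0.3 s.
2. the lid is held open at 50 degrees (within 6 degrees) (value of joint lid between 0.7677 and 0.9777 rad and contact force between the fingers and lid above 1 N), for 0.3 s.
At the end, for the whole second after the job is handed in: The robot's fingers are holding the lid (contact over 1 N), still (under 0.05 rad/s), at 50 degrees within 6 degrees, and the gauge, untouched, reads 100 mm within 6 mm (all of step 2 and value of joint blade between 0.094 and 0.106 m and velocity of joint lid between -0.05 and 0.05 rad/s and contact force between the fingers and gauge below 0.2 N); the arm keeps its last pose, push and grip.
It fails at once if one of the other loose things (pencil, steel block, offcut, jar, tin, hammer, screwdriver) is moved by more than 30 mm (distance of any of pencil, setup_block, offcut, screw_jar, glue_tin, hammer, screwdriver from where it was at the start of the episode above 0.03 m).
It also fails if it takes over 58 s, if anything falls off the work surface, if the arm or the gripper's body presses on something with over 40 N, if the wrist force passes 120 N, or if a joint passes its speed limit or range.

### The arm

A 6-joint arm with a two-finger parallel gripper is mounted at the origin on the work surface. World frame = base frame: x ahead of the robot, y to its left, z up, the work surface at z = 0. Lengths are in m, angles in rad, forces in N, time in s.
With the tool pointing down it reaches from about 0.3 to 0.775 m from the base axis. Payload 14.6 kg.
Tool frame: the origin (TCP) lies at the very end of the fingers, on their centre line; the grasp point (between the pads) lies 19 mm behind it (pinch_z is the distance from the TCP to the grasp point, in m); z points along the fingers, y is the direction in which the jaws open and shut (so a half turn about z gives the same grasp; the last joint's range is limited). The gripper opens to 94 mm and grips with 3 to 60 N. Pads are 16 mm wide; open, the fingers measure 119 mm over their backs; the gripper's body (75 mm by 177 mm) begins 78 mm behind the grasp point.
Start: joints at [-1.344, 0.3, 1.521, -0, 1.321, -0.067], TCP at [0.159, -0.526, 0.205] pointing down, gripper open.
Joint ranges: [-3.03, 3.03], [-0.79, 2.21], [0.23, 2.52], [-1.04, 4.18], [0, 3.07], [-2.55, 2.55]. Speed limits (rad/s): [2.22, 2.22, 2.57, 3.14, 3.14, 3.14].

### API

Orientations are given as [roll, pitch, yaw] about the fixed x, y, z axes, in that order (R = Rz(yaw) Ry(pitch) Rx(roll)).
In Python, from station import get_obs, camera, hand_in, pinch_z gives the robot as it stands.
- The arm moves only by the tool servo_tool, never from a script. Its argument "moves" is a list that holds one entry, the list of rows, each a list of 7 numbers: the turn, a rotation vector about the tool's x, y, z normalised to -1 to 1, where 1 is pi/2 rad, then the shift along the tool's x, y, z normalised to -1 to 1, where 1 is 500 mm, then the closure, from 0 (fully open) to 1 (shut). In form: [[[rx, ry, rz, x, y, z, hand], ...]]. A call has 1 to 12 rows; each row is the pose to reach, as a shift and turn from the pose measured when the call began, along the tool's axes at that moment; what a row does not reach only later rows make up. A row lasts 1/12 s, in which the tool goes at most 41.7 mm and 7.16 degrees, less where a joint would pass 70% of its speed; a pose out of reach is approached as far as the arm can. A call with a number of a shift or a turn outside -1 to 1 is refused whole. A call with a gripper value outside its range is refused whole. The fingers move at their own pace and stop on an object; "squeeze" is the grip in N (left out, the last holds). Time passes only in rows, so rows that repeat a pose let the fingers close. It gives the time, the measured TCP pose, the force and the opening at its end, in the units of the state.
- get_obs(): the state, without advancing time (a new reading comes with each control period).
- camera(name): name is "side" or "top" or "wrist"; returns a dict with "color" (400x640x3 uint8, red, green, blue), "intrinsics" (3x3 intrinsics, pixels), "distortion" ([k1, k2, p1, p2, k3] as OpenCV has them; the pictures are not rectified), "rvec" (rotation vector, rad) and "tvec" (3), from world to camera coordinates, as OpenCV has them. Camera axes: x right, y down, z forward; pixel columns grow to the right and rows downward; lengths in m; the calibration is good to about 2 mm. A picture is of the moment at which its call begins. There is no depth.
- hand_in(): hands the job in, once; it reports no verdict.
The state is a dict: "time_s": time; "qpos": joint angles; "joint_vel": joint speeds; "tau": joint torques, N m; "ee_pos": TCP position; "eef_rot": TCP orientation; "force": force on the tool from outside, world axes, zero at the start; "moment": the same for the moment, N m; "grip_width": finger opening in m.
Only numpy, scipy, OpenCV 4.12 (cv2) and the standard library are available. Lean on these libraries where they do the work, as an engineer would, in place of code of your own. Each camera call takes 0.05 s, during which the arm holds its last target.

## Working session

There is one attempt and no reset: what is moved stays moved. The work goes in short steps, Python scripts to look and compute and a tool call to move; the robot and the scene stay as the last step left them, time stands still between calls to the robot, and variables do not carry over. Pictures are saved under pics/ and viewed, and the job is handed in when it is done.

Besides the shell and the picture viewer there is one more tool, called after "Request:" as name(argument=value, ...), one argument or row to a line, values as JSON. servo_tool: Moves the arm, as the interface text tells. Scaled input: -1 to 1 covers 500 mm each way for a shift and pi/2 rad each way for a turn. Its arguments: {"type":"object","properties":{"moves":{"type":"array"},"squeeze":{"type":"number"}},"required":["moves"]}

```bash
mkdir -p pics
cat > h.py <<'E'
import numpy as np, cv2
from station import get_obs, camera, hand_in, pinch_z
def snap(n,f):
    c=camera(n); cv2.imwrite('pics/'+f,cv2.cvtColor(c['color'],cv2.COLOR_RGB2BGR)); 
    np.savez('pics/'+f[:-4]+'.npz',**c); return c
def load(f): return dict(np.load('pics/'+f+'.npz'))
def ray(c,px):
    p=cv2.undistortPoints(np.array([[px]],float),c['intrinsics'],c['distortion'])[0,0]
    R=cv2.Rodrigues(c['rvec'])[0]; o=-R.T@c['tvec'].ravel(); d=R.T@np.array([p[0],p[1],1]); return o,d/np.linalg.norm(d)
def onz(c,px,z):
    o,d=ray(c,px); return o+d*(z-o[2])/d[2]
def proj(c,P):
    return cv2.projectPoints(np.array(P,float).reshape(-1,3),c['rvec'],c['tvec'],c['intrinsics'],c['distortion'])[0][:,0]
E
python3 - <<'E'
from h import *
for n in ['side','top','wrist']: snap(n,n+'0.png')
o=get_obs();print(o,pinch_z)
E
```

```text
{'time_s': 0.15, 'qpos': array([-1.34358920e+00,  3.00317324e-01,  1.52143941e+00, -1.10767379e-06,
        1.32067893e+00, -6.65853391e-02]), 'joint_vel': array([-5.95211910e-05, -9.25081649e-04, -3.18734314e-03,  5.49719744e-04,
       -1.76892122e-03,  1.74565651e-03]), 'tau': array([ 1.02350907e-03, -5.31964445e+01, -3.52822566e+01,  7.07852561e-02,
        2.36274902e-02, -6.81358279e-05]), 'ee_pos': array([ 0.15923186, -0.52624165,  0.20503061]), 'eef_rot': array([-3.14075144e+00, -5.50198251e-05,  2.93792722e-01]), 'force': array([-0.73193164, -0.66116885, -0.01697198]), 'moment': array([-0.04014481, -0.03662908, -0.01780634]), 'grip_width': 0.09387269773555448} 0.0188
```

View pics/top0.png

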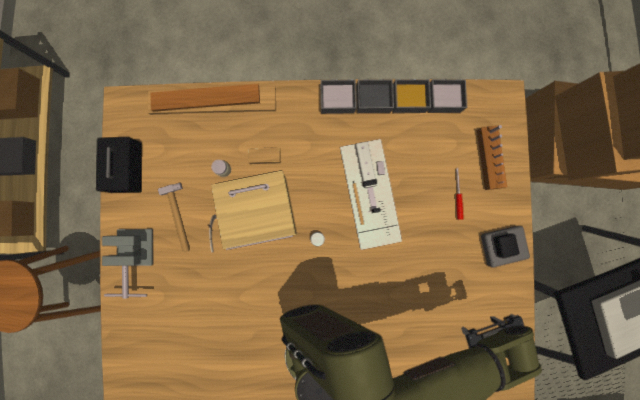

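View pics/side0.png

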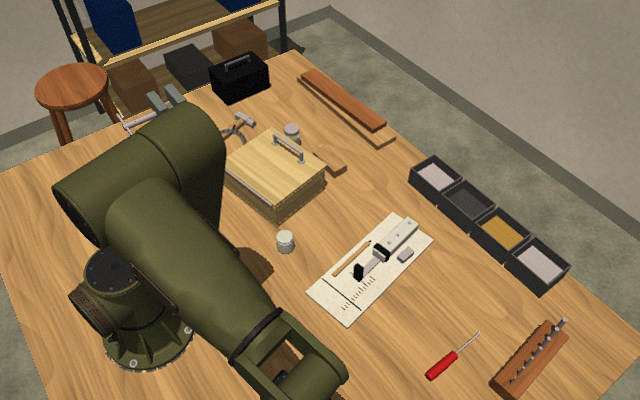

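View pics/wrist0.png

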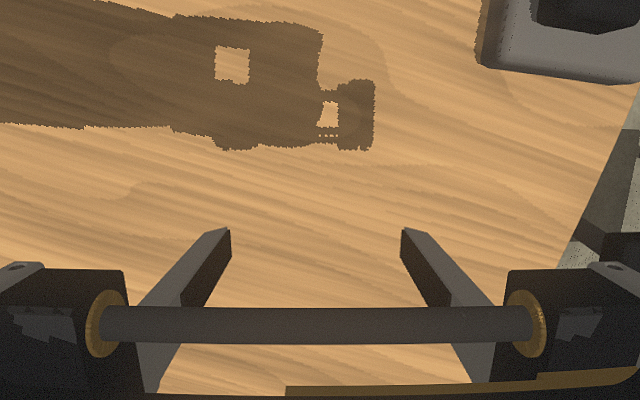

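The top view shows the gauge board around (370,193) with its tab at about (375,207), the chest around (253,210), the tin at (317,239), and the lid handle at (248,189). I'll measure these on enlarged crops.

Run:
```python
from h import *
t=load('top0');s=load('side0')
im=cv2.cvtColor(t['color'],cv2.COLOR_RGB2BGR)
a=im[130:260,330:410];b=im[150:260,200:330]
cv2.imwrite('pics/cropA.png',cv2.resize(a,None,fx=4.6,fy=4.6,interpolation=cv2.INTER_CUBIC))
cv2.imwrite('pics/cropB.png',cv2.resize(b,None,fx=5,fy=5,interpolation=cv2.INTER_CUBIC))
si=cv2.cvtColor(s['color'],cv2.COLOR_RGB2BGR)
cv2.imwrite('pics/cropC.png',cv2.resize(si[205:330,300:440],None,fx=4.6,fy=4.6,interpolation=cv2.INTER_CUBIC))
# board
hsv=cv2.cvtColor(im,cv2.COLOR_BGR2HSV)
m=((hsv[...,1]<45)&(hsv[...,2]>150)).astype(np.uint8); m[:, :335]=0;m[:,410:]=0;m[:130]=0;m[260:]=0
m=cv2.morphologyEx(m,cv2.MORPH_CLOSE,np.ones((9,9)))
cs=cv2.findContours(m,0,2)[0];c=max(cs,key=cv2.contourArea)
r=cv2.minAreaRect(c);bx=cv2.boxPoints(r);print(r,bx)
for p in bx: print(onz(t,p,0.012))
for p in cv2.approxPolyDP(c,5,True)[:,0]: print(p,onz(t,p.astype(float),0.012))
print(ray(t,(320,200))[0],ray(s,(320,200))[0])
```

```text
((370.55767822265625, 193.78846740722656), (104.13766479492188, 41.57661437988281), 78.69007110595703) [[339.96152 146.8077 ]
 [380.73074 138.65385]
 [401.15384 240.76924]
 [360.3846  248.92308]]
[ 0.7927225  -0.09800626  0.012     ]
[ 0.82252186 -0.25564894  0.012     ]
[ 0.43019928 -0.32329131  0.012     ]
[ 0.40247753 -0.16757824  0.012     ]
[379 141] [ 0.81343735 -0.24868749  0.012     ]
[341 148] [ 0.78804264 -0.1018881   0.012     ]
[361 248] [ 0.40590908 -0.16997663  0.012     ]
[400 240] [ 0.43319728 -0.31894849  0.012     ]
[ 0.5036656  -0.00424184  1.41320283] [ 0.00642847 -0.75918825  1.26119843]
```

View pics/cropA.png

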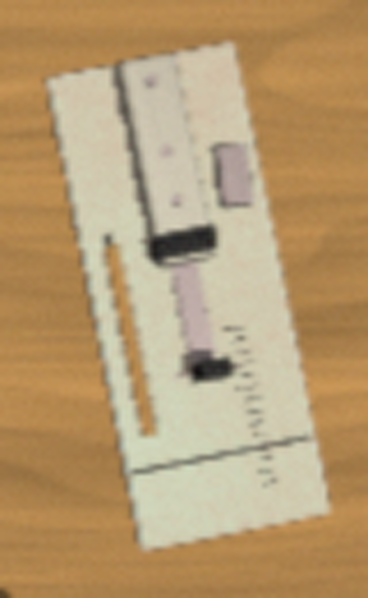

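View pics/cropB.png

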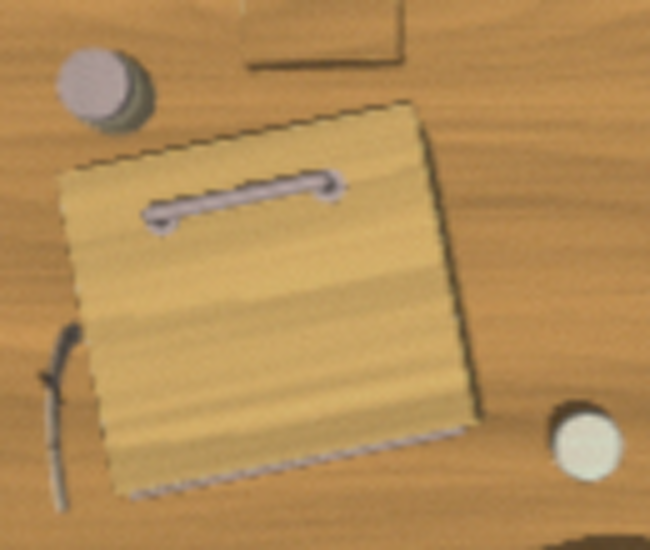

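View pics/cropC.png

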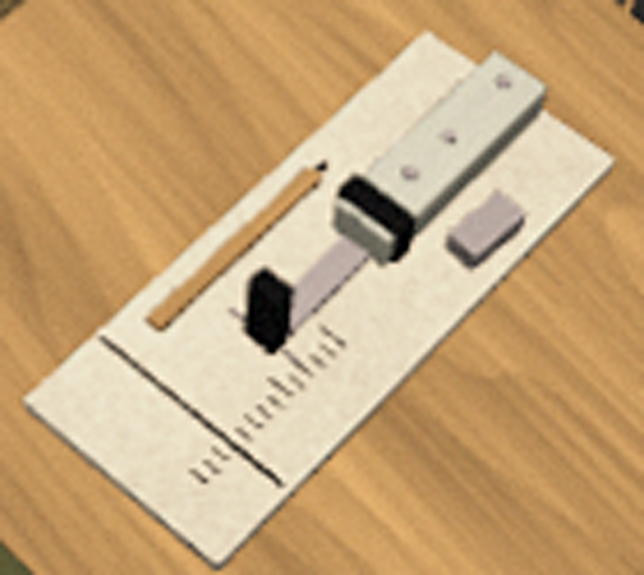

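Run:
```python
from h import *
t=load('top0');s=load('side0')
A=lambda x,y:(330+(x+.5)/4.6-.5,130+(y+.5)/4.6-.5)
B=lambda x,y:(200+(x+.5)/5-.5,150+(y+.5)/5-.5)
C=lambda x,y:(300+(x+.5)/4.6-.5,205+(y+.5)/4.6-.5)
yaw=np.arctan2(.0696,.390)
print('board corners top');cor=[onz(t,A(*p),.012) for p in [(48,80),(233,43),(328,512),(145,548)]]
print(cor)
print('side');cs=[onz(s,C(*p),.012) for p in [(428,32),(613,160),(218,566),(26,403)]];print(cs)
for k in (cor,cs):
    k=np.array(k);a,b,c,d=k
    if k is not None: pass
a,b,c,d=cor; ctr=np.mean(cor,0); ax=(a+b-c-d)/2; yaw=np.arctan2(ax[1],ax[0]);print('T',ctr,np.linalg.norm(ax),np.degrees(yaw))
a,b,c,d=cs; ctr2=np.mean(cs,0); ax=(a+b-c-d)/2; print('S',ctr2,np.linalg.norm(ax),np.degrees(np.arctan2(ax[1],ax[0])))
u=np.array([np.cos(yaw),np.sin(yaw),0]);v=np.array([-u[1],u[0],0])
O=(ctr+ctr2)/2-.095*u;print('O',O)
g=lambda p:((p-O)@u,(p-O)@v)
print('line',[g(onz(t,A(*p),.012)) for p in [(133,471),(310,437)]],[g(onz(s,C(*p),.012)) for p in [(101,336),(282,484)]])
print('tab top side', g(onz(s,C(270,281),.076)))
print('tab top top', g(onz(t,A(212,369),.076)))
L=[onz(t,B(*p),.112) for p in [(60,175),(410,102),(480,422),(120,492)]];a,b,c,d=L
print(L,np.linalg.norm(a-b),np.linalg.norm(b-c),np.linalg.norm(c-d),np.linalg.norm(d-a))
ax=(a+b-c-d)/2;print('lid yaw',np.degrees(np.arctan2(ax[1],ax[0])),'hinge mid',(c+d)/2)
H=[onz(t,B(*p),.15) for p in [(150,213),(333,180)]];print('handle',H,np.mean(H,0),np.linalg.norm(H[0]-H[1]))
uu=ax/np.linalg.norm(ax);print((np.mean(H,0)-(c+d)/2)@uu)
print('tin',onz(t,B(587,445),.06))
print('handle in side px',proj(s,np.mean(H,0)),[proj(s,h) for h in H])
```

```text
board corners top
[array([ 0.7919721 , -0.09830473,  0.012     ]), array([ 0.82135908, -0.25379691,  0.012     ]), array([ 0.42967409, -0.32235701,  0.012     ]), array([ 0.40311683, -0.17041458,  0.012     ])]
side
[array([ 0.79176004, -0.09883952,  0.012     ]), array([ 0.81825819, -0.25289792,  0.012     ]), array([ 0.42688666, -0.32491537,  0.012     ]), array([ 0.39930919, -0.17088102,  0.012     ])]
T [ 0.61153052 -0.21121831  0.012     ] 0.3965574160227079 10.216253386332037
S [ 0.60905352 -0.21188346  0.012     ] 0.39847537727362403 10.414187169828276
O [ 0.51679822 -0.22840045  0.012     ]
line [(np.float64(-0.0378015487830757), np.float64(0.074467897964009)), (np.float64(-0.038993251686510653), np.float64(-0.07478829069345341))] [(np.float64(-0.039232000509871745), np.float64(0.07663946989982892)), (np.float64(-0.03956056340119218), np.float64(-0.07178110464009532))]
tab top side (np.float64(0.030328098586482458), np.float64(0.0028929404154792388))
tab top top (np.float64(0.03154164243364504), np.float64(0.004189266645609646))
[array([0.64477387, 0.36658182, 0.112     ]), array([0.69230908, 0.11692892, 0.112     ]), array([0.46573321, 0.0703119 , 0.112     ]), array([0.42019158, 0.32452007, 0.112     ])] 0.254138082313221 0.23132178524823258 0.2582553677563273 0.2284871849042391
lid yaw 11.120184295078925 hinge mid [0.4429624  0.19741598 0.112     ]
handle [array([0.61329275, 0.29318598, 0.15      ]), array([0.63385598, 0.16681253, 0.15      ])] [0.62357437 0.22999926 0.15      ] 0.12803552582826885
0.183505200929103
tin [ 0.44624154 -0.00444942  0.06      ]
handle in side px [[288.81885123 143.69956894]] [array([[275.19785358, 134.07240981]]), array([[302.9488153 , 153.69081479]])]
```

```bash
cat >> h.py <<'E'
from scipy.spatial.transform import Rotation as Ro
def row(pos,Rt):
    o=get_obs(); R=Ro.from_euler('xyz',o['eef_rot'])
    w=(R.inv()*Rt).as_rotvec()/(np.pi/2); s=R.inv().apply(np.array(pos)-o['ee_pos'])/.5
    print('row',np.round(w,3),np.round(s,4),'t',o['time_s'])
E
python3 - <<'E'
from h import *
row([.547,-.223,.16],Ro.from_euler('xyz',[np.pi,0,np.radians(100.3)]))
E
```

```text
row [-0.    -0.    -0.927] [ 0.9179 -0.3558  0.0904] t 0.15
```

Request:
servo_tool(
  moves=[
    [[0, 0, -0.927, 0.918, -0.356, 0.09, 0], [0, 0, -0.927, 0.918, -0.356, 0.09, 0], [0, 0, -0.927, 0.918, -0.356, 0.09, 0], [0, 0, -0.927, 0.918, -0.356, 0.09, 0], [0, 0, -0.927, 0.918, -0.356, 0.09, 0], [0, 0, -0.927, 0.918, -0.356, 0.09, 0], [0, 0, -0.927, 0.918, -0.356, 0.09, 0], [0, 0, -0.927, 0.918, -0.356, 0.09, 0], [0, 0, -0.927, 0.918, -0.356, 0.09, 0], [0, 0, -0.927, 0.918, -0.356, 0.09, 0], [0, 0, -0.927, 0.918, -0.356, 0.09, 0], [0, 0, -0.927, 0.918, -0.356, 0.09, 0]],
  ],
  squeeze=20,
)

```text
time_s: 1.15
ee_pos: [0.5486, -0.2208, 0.1597]
eef_rot: [-3.141, -0.001, 1.757]
force: [0.8, -0.4, 0.6]
grip_width: 0.0943
```

Run:
```python
from h import *
o=get_obs();print(o['ee_pos'],o['eef_rot'],o['qpos'],o['joint_vel'])
snap('wrist','wrist1.png')
row([.547,-.223,.10],Ro.from_euler('xyz',[np.pi,0,np.radians(100.3)]))
```

```text
[ 0.54858032 -0.22078656  0.15971125] [-3.14124183e+00 -1.18821086e-03  1.75749485e+00] [-4.44910290e-01  4.30756233e-01  1.45206955e+00  7.89736614e-04
  1.25975167e+00 -6.31851095e-01] [ 0.65319885  0.48254386 -0.58785164 -0.00214516  0.10108228 -0.24868972]
row [ 0.    -0.001  0.009] [-0.0096 -0.0115  0.1177] t 1.2
```

View pics/wrist1.png

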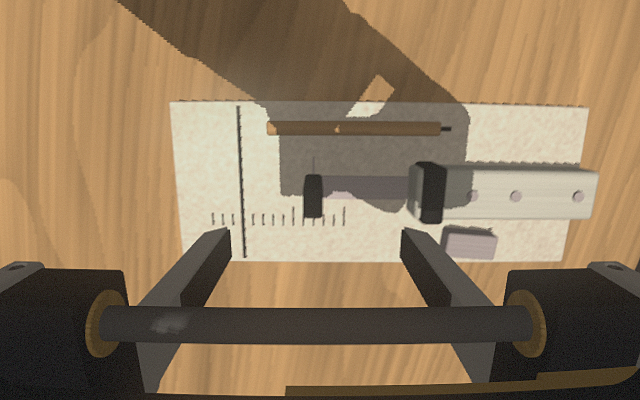

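Run:
```python
from h import *
w=load('wrist1');print('cam',ray(w,(320,200))[0])
im=cv2.cvtColor(w['color'],cv2.COLOR_RGB2BGR)
cv2.imwrite('pics/cropW.png',cv2.resize(im[140:240,200:440],None,fx=3.3,fy=3.3,interpolation=cv2.INTER_CUBIC))
O=np.array([.517,-.2284,.012]);y=np.radians(10.3);u=np.array([np.cos(y),np.sin(y),0]);v=np.array([-u[1],u[0],0])
g=lambda p:np.round([(p-O)@u,(p-O)@v],4)
print('line',g(onz(w,(239,108),.012)),g(onz(w,(244,256),.012)))
print('corners',[g(onz(w,p,.012)) for p in [(170,101),(588,108),(563,262),(183,262)]])
print('pointer',g(onz(w,(314,160),.014)))
print('tab top',[g(onz(w,p,.076)) for p in [(305,217),(322,217),(322,178),(305,178)]])
```

```text
cam [ 0.53394895 -0.15019613  0.33887666]
line [-0.0397  0.0759] [-0.0413 -0.0706]
corners [array([-0.1037,  0.0825]), array([0.2917, 0.0817]), array([ 0.2952, -0.0775]), array([-0.1053, -0.0782])]
pointer [0.0296 0.0284]
tab top [array([ 0.023 , -0.0084]), array([ 0.0365, -0.0083]), array([0.0361, 0.0232]), array([0.023 , 0.0231])]
```

View pics/cropW.png

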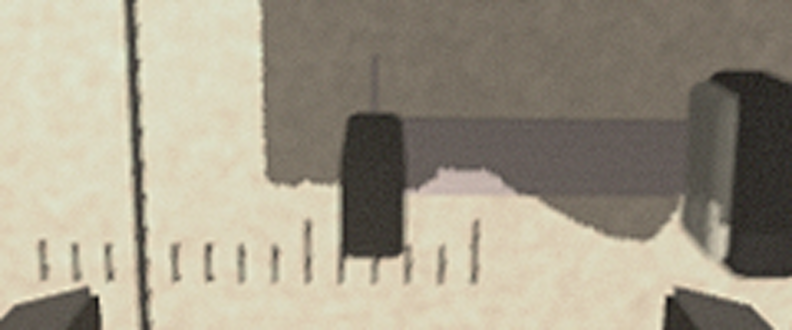

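Wrist view: the tab is at (313,196) and the 100 mm line at x≈240. It measures -40 mm in the gauge frame, as it should. The tab centre is at +30 mm, so the reading is about 30 mm. Next I descend around the tab.

Run:
```python
from h import *
row([.546,-.221,.04],Ro.from_euler('xyz',[np.pi,0,np.radians(100.3)]))
```

```text
row [ 0.    -0.001  0.009] [-0.0056 -0.0127  0.2377] t 1.2
```

Request:
servo_tool(
  moves=[
    [[0, 0, 0.008, -0.006, -0.012, 0.06, 0], [0, 0, 0.008, -0.006, -0.012, 0.12, 0], [0, 0, 0.008, -0.006, -0.012, 0.18, 0], [0, 0, 0.008, -0.006, -0.012, 0.22, 0], [0, 0, 0.008, -0.006, -0.012, 0.237, 0], [0, 0, 0.008, -0.006, -0.012, 0.237, 0], [0, 0, 0.008, -0.006, -0.012, 0.237, 0], [0, 0, 0.008, -0.006, -0.012, 0.237, 0]],
  ],
)

```text
time_s: 1.87
ee_pos: [0.5471, -0.2216, 0.042]
eef_rot: [3.14, -0.001, 1.752]
force: [0.7, 0.5, -0.1]
grip_width: 0.0939
```

Run:
```python
from h import *
o=get_obs();print(o['ee_pos'],o['eef_rot'],o['joint_vel'].round(3),o['force'])
snap('wrist','wrist2.png')
```

```text
[ 0.54713296 -0.22157628  0.04200547] [ 3.13958665e+00 -9.35149261e-04  1.75188887e+00] [ 0.001 -0.005  0.002 -0.001 -0.003  0.   ] [ 0.73252043  0.47138205 -0.08393421]
```

View pics/wrist2.png

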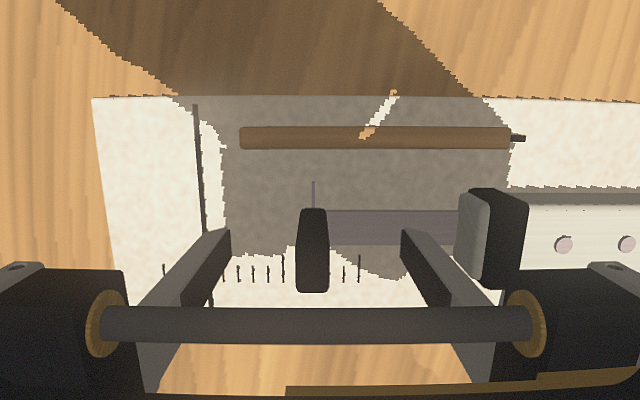

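The tab (313,250) sits midway between the fingers. Closing on it.

Request:
servo_tool(
  moves=[
    [[0, 0, 0, 0, 0, 0, 1], [0, 0, 0, 0, 0, 0, 1], [0, 0, 0, 0, 0, 0, 1], [0, 0, 0, 0, 0, 0, 1], [0, 0, 0, 0, 0, 0, 1], [0, 0, 0, 0, 0, 0, 1], [0, 0, 0, 0, 0, 0, 1], [0, 0, 0, 0, 0, 0, 1], [0, 0, 0, 0, 0, 0, 1], [0, 0, 0, 0, 0, 0, 1]],
  ],
  squeeze=25,
)

```text
time_s: 2.75
ee_pos: [0.5471, -0.2216, 0.042]
eef_rot: [3.14, -0.001, 1.752]
force: [-0.6, 0.1, 0.5]
grip_width: 0.0304
```

Run:
```python
from h import *
snap('wrist','wrist3.png');o=get_obs();print(o['ee_pos'],o['grip_width'])
# target: tab centre at gauge x -0.040
p=o['ee_pos'];y=np.radians(10.3);u=np.array([np.cos(y),np.sin(y),0])
print((p-np.array([.5166,-.2264,0]))@u)
row(p-u*.070,Ro.from_euler('xyz',o['eef_rot']))
```

```text
[ 0.54712164 -0.22156603  0.04197501] 0.026547954262395833
0.030894111645799915
row [0. 0. 0.] [ 0.0002 -0.14   -0.0003] t 2.8
```

View pics/wrist3.png

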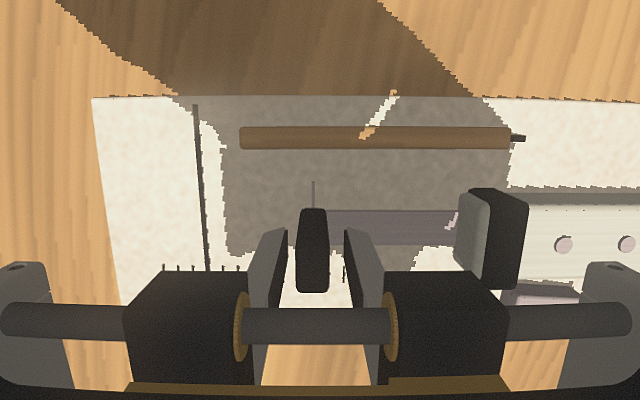

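Not shut yet; it needs a few more rows.

Request:
servo_tool(
  moves=[
    [[0, 0, 0, 0, 0, 0, 1], [0, 0, 0, 0, 0, 0, 1], [0, 0, 0, 0, 0, 0, 1], [0, 0, 0, 0, 0, 0, 1], [0, 0, 0, 0, 0, 0, 1]],
  ],
)

```text
time_s: 3.22
ee_pos: [0.5469, -0.2216, 0.042]
eef_rot: [3.14, -0.001, 1.752]
force: [-2.3, -0.5, 1.6]
grip_width: 0.0159
```

Run:
```python
from h import *
o=get_obs();print(o['ee_pos'],o['grip_width'],o['force'])
```

```text
[ 0.54691961 -0.22159307  0.04196979] 0.015856572536965128 [-2.25261601 -0.53312798  1.57138635]
```

Request:
servo_tool(
  moves=[
    [[0, 0, 0, 0, -0.02, 0, 1], [0, 0, 0, 0, -0.04, 0, 1], [0, 0, 0, 0, -0.06, 0, 1], [0, 0, 0, 0, -0.08, 0, 1], [0, 0, 0, 0, -0.1, 0, 1], [0, 0, 0, 0, -0.12, 0, 1], [0, 0, 0, 0, -0.14, 0, 1], [0, 0, 0, 0, -0.14, 0, 1], [0, 0, 0, 0, -0.14, 0, 1], [0, 0, 0, 0, -0.14, 0, 1], [0, 0, 0, 0, -0.14, 0, 1]],
  ],
)

```text
time_s: 4.13
ee_pos: [0.4783, -0.234, 0.0419]
eef_rot: [3.14, -0.001, 1.752]
force: [-3.3, 2.9, 3.9]
grip_width: 0.0156
```

Run:
```python
from h import *
w=snap('wrist','wrist4.png');o=get_obs();p=o['ee_pos'];print(p,o['grip_width'],o['force'])
y=np.radians(10.3);u=np.array([np.cos(y),np.sin(y),0]);print((p-np.array([.5166,-.2264,0]))@u)
snap('top','top4.png');snap('side','side4.png')
im=cv2.imread('pics/side4.png');cv2.imwrite('pics/cropD.png',cv2.resize(im[205:330,300:440],None,fx=4.6,fy=4.6,interpolation=cv2.INTER_CUBIC))
```

```text
[ 0.47831985 -0.23397786  0.04193398] 0.015656230695416072 [-3.55904388  2.98054707  5.23242714]
-0.03901820204132804
```

View pics/wrist4.png

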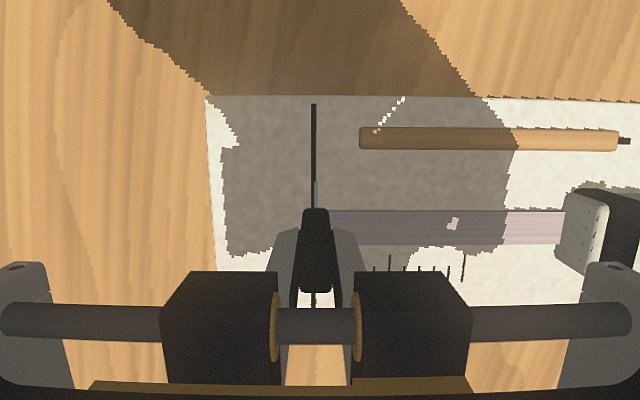

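View pics/cropD.png

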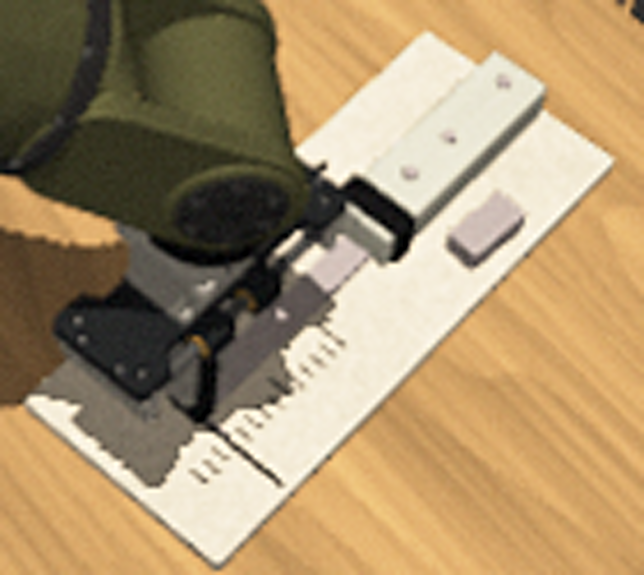

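In the wrist view the pointer (316,193) is within about 2 px, or 1 mm, of the 100 mm line (314,150). Releasing and rising.

Request:
servo_tool(
  moves=[
    [[0, 0, 0, 0, 0, 0, 0.3], [0, 0, 0, 0, 0, 0, 0.3], [0, 0, 0, 0, 0, 0, 0.3], [0, 0, 0, 0, 0, 0, 0.3], [0, 0, 0, 0, 0, 0, 0.3], [0, 0, 0, 0, 0, 0, 0.3], [0, 0, 0, 0, 0, 0, 0.3], [0, 0, 0, 0, 0, 0, 0.3]],
  ],
)

```text
time_s: 4.95
ee_pos: [0.4783, -0.234, 0.0419]
eef_rot: [3.14, -0.001, 1.752]
force: [0.9, 0.9, -0.1]
grip_width: 0.0645
```

Request:
servo_tool(
  moves=[
    [[0, 0, 0, 0, 0, -0.05, 0.3], [0, 0, 0, 0, 0, -0.12, 0.3], [0, 0, 0, 0, 0, -0.2, 0.3], [0, 0, 0, 0, 0, -0.28, 0.3], [0, 0, 0, 0, 0, -0.36, 0.3], [0, 0, 0, 0, 0, -0.44, 0.3], [0, 0, 0, 0, 0, -0.44, 0.3], [0, 0, 0, 0, 0, -0.44, 0.3]],
  ],
)

```text
time_s: 5.62
ee_pos: [0.4786, -0.2346, 0.2637]
eef_rot: [3.137, 0.001, 1.752]
force: [-0.2, -0.2, -0.8]
grip_width: 0.0657
```

Run:
```python
from h import *
w=snap('wrist','wrist5.png');o=get_obs();print(o['ee_pos'],o['eef_rot'],o['qpos'].round(3),o['grip_width'],o['force'])
```

```text
[ 0.47802598 -0.23430463  0.26173348] [ 3.13983814e+00 -9.60524463e-04  1.75211053e+00] [-0.525  0.222  1.488  0.002  1.431 -0.707] 0.06580936454609533 [-1.03108762 -0.11441644 -0.013945  ]
```

View pics/wrist5.png

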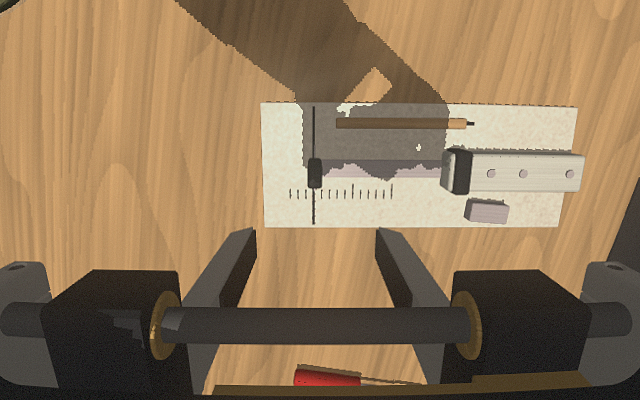

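The tab (315,172) sits on the 100 mm line (313) and is free. Now moving above the lid handle.

Run:
```python
from h import *
row([.6245,.231,.25],Ro.from_euler('xyz',[np.pi,0,np.radians(100.5)]))
```

```text
row [ 0.001 -0.001 -0.001] [0.8625 0.4559 0.0251] t 5.6667
```

Request:
servo_tool(
  moves=[
    [[0, 0, 0, 0.07, 0.04, 0.02, 0.3], [0, 0, 0, 0.15, 0.08, 0.02, 0.3], [0, 0, 0, 0.862, 0.456, 0.024, 0.3], [0, 0, 0, 0.862, 0.456, 0.024, 0.3], [0, 0, 0, 0.862, 0.456, 0.024, 0.3], [0, 0, 0, 0.862, 0.456, 0.024, 0.3], [0, 0, 0, 0.862, 0.456, 0.024, 0.3], [0, 0, 0, 0.862, 0.456, 0.024, 0.3], [0, 0, 0, 0.862, 0.456, 0.024, 0.3], [0, 0, 0, 0.862, 0.456, 0.024, 0.3], [0, 0, 0, 0.862, 0.456, 0.024, 0.3], [0, 0, 0, 0.862, 0.456, 0.024, 0.3]],
  ],
)

```text
time_s: 6.67
ee_pos: [0.6242, 0.2338, 0.2478]
eef_rot: [-3.14, -0.001, 1.753]
force: [-0.4, -0.2, 0.2]
grip_width: 0.0659
```

Request:
servo_tool(
  moves=[
    [[0, 0, 0, 0.08, 0.042, 0, 0.3], [0, 0, 0, 0.08, 0.042, 0, 0.3], [0, 0, 0, 0.08, 0.042, 0, 0.3], [0, 0, 0, 0.08, 0.042, 0, 0.3]],
  ],
)

```text
time_s: 7.0
ee_pos: [0.6373, 0.2766, 0.2457]
eef_rot: [-3.137, -0.0, 1.754]
force: [-0.7, -0.8, -0.7]
grip_width: 0.0662
```

Run:
```python
from h import *
o=get_obs();print(o['ee_pos'],o['eef_rot'],o['joint_vel'].round(3))
snap('wrist','wrist6.png')
```

```text
[0.63729983 0.27659026 0.24567204] [-3.13690304e+00 -1.04284460e-04  1.75380527e+00] [-0.026 -0.036  0.008 -0.001  0.002 -0.002]
```

View pics/wrist6.png

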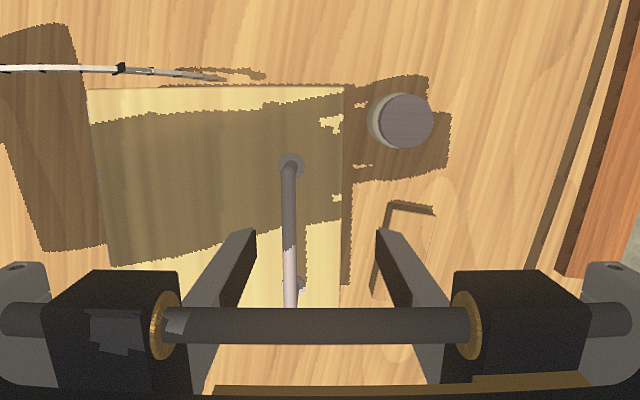

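The first call had already reached the target, so my second one moved about 45 mm too far, over the lid, without touching anything. The view still helps: the bar runs from (291,165) down to (290,305), so I can measure it.

Run:
```python
from h import *
w=load('wrist6')
a=onz(w,(288.5,172),.15);b=onz(w,(290.5,300),.15);print(a,b,np.degrees(np.arctan2(a[0]-b[0],-(a[1]-b[1]))),np.linalg.norm(a-b))
h=np.array([.443,.1974]);y=np.radians(10.5);u=np.array([np.cos(y),np.sin(y)]);v=np.array([-u[1],u[0]])
for p in (a,b): print((p[:2]-h)@u,(p[:2]-h)@v)
row([.6245,.231,.135],Ro.from_euler('xyz',[np.pi,0,np.radians(100.5)]))
```

```text
[0.60998331 0.29579698 0.15      ] [0.63042399 0.18224926 0.15      ] -169.79500740064333 0.11537290230078587
0.18211858655612928 0.06631902025718027
0.18152455135988355 -0.04905235274103062
row [-0.002 -0.    -0.001] [-0.0837 -0.041   0.2234] t 7.05
```

Request:
servo_tool(
  moves=[
    [[0, 0, 0, -0.04, -0.02, 0, 0.2], [0, 0, 0, -0.084, -0.043, 0, 0.2], [0, 0, 0, -0.084, -0.043, 0, 0.2], [0, 0, 0, -0.084, -0.043, 0, 0.2], [0, 0, 0, -0.084, -0.043, 0.04, 0.2], [0, 0, 0, -0.084, -0.043, 0.08, 0.2], [0, 0, 0, -0.084, -0.043, 0.12, 0.2], [0, 0, 0, -0.084, -0.043, 0.16, 0.2], [0, 0, 0, -0.084, -0.043, 0.2, 0.2], [0, 0, 0, -0.084, -0.043, 0.222, 0.2], [0, 0, 0, -0.084, -0.043, 0.222, 0.2], [0, 0, 0, -0.084, -0.043, 0.222, 0.2]],
  ],
)

```text
time_s: 8.05
ee_pos: [0.6237, 0.2307, 0.1361]
eef_rot: [-3.138, -0.0, 1.753]
force: [-0.3, -0.6, 0.1]
grip_width: 0.0751
```

Run:
```python
from h import *
o=get_obs();print(o['ee_pos'],o['eef_rot'],o['joint_vel'].round(3),o['force'],o['grip_width'])
snap('wrist','wrist7.png')
```

```text
[0.62366336 0.23070873 0.13612956] [-3.13809277e+00 -3.72177831e-04  1.75267959e+00] [-0.002 -0.021 -0.021 -0.001  0.003  0.   ] [-0.34829762 -0.64696404  0.11971938] 0.07507428031645647
```

View pics/wrist7.png

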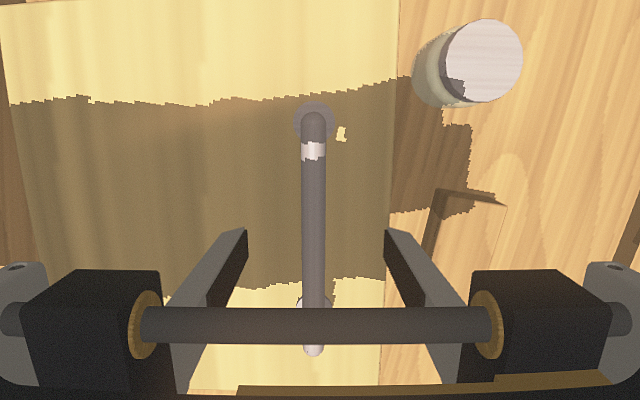

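The bar (313,230) is centred between the fingers (245 and 388). I lower 4 mm and close.

Request:
servo_tool(
  moves=[
    [[0, 0, 0, 0, 0, 0.009, 0.2], [0, 0, 0, 0, 0, 0.009, 1], [0, 0, 0, 0, 0, 0.009, 1], [0, 0, 0, 0, 0, 0.009, 1], [0, 0, 0, 0, 0, 0.009, 1], [0, 0, 0, 0, 0, 0.009, 1], [0, 0, 0, 0, 0, 0.009, 1], [0, 0, 0, 0, 0, 0.009, 1], [0, 0, 0, 0, 0, 0.009, 1], [0, 0, 0, 0, 0, 0.009, 1], [0, 0, 0, 0, 0, 0.009, 1], [0, 0, 0, 0, 0, 0.009, 1]],
  ],
  squeeze=30,
)

```text
time_s: 9.1
ee_pos: [0.6225, 0.2306, 0.1323]
eef_rot: [-3.135, -0.0, 1.753]
force: [-12.5, -3.9, 5.6]
grip_width: 0.0111
```

Request:
servo_tool(
  moves=[
    [[0, 0, 0, 0, 0, 0, 1], [0, 0, 0, 0, 0, 0, 1], [0, 0, 0, 0, 0, 0, 1], [0, 0, 0, 0, 0, 0, 1]],
  ],
)

```text
time_s: 9.43
ee_pos: [0.6224, 0.2305, 0.1323]
eef_rot: [-3.135, -0.0, 1.753]
force: [-3.4, -1.5, 2.1]
grip_width: 0.0111
```

Run:
```python
from h import *
o=get_obs();print(o['ee_pos'],o['eef_rot'],o['qpos'].round(3),o['force'],o['grip_width'])
# arc, tool tilts with fraction of lid angle
p0=o['ee_pos'];R0=Ro.from_euler('xyz',o['eef_rot']);y=np.radians(10.4);u=np.array([np.cos(y),np.sin(y),0])
z=np.array([0,0,1.]);hy=np.cross(z,u)
g0=p0+R0.apply([0,0,-pinch_z]);print('grasp',g0)
for f in (0,.5):
  print(f)
  for i in range(0,13):
    th=np.radians(50*i/12)
    c=lambda t:u*(.185*np.cos(t)-.05*np.sin(t))+z*(.185*np.sin(t)+.05*np.cos(t))
    g=g0+c(th)-c(0)
    Rt=Ro.from_rotvec(-hy*th*f)*R0
    p=g+Rt.apply([0,0,pinch_z])
    print(i,(R0.inv().apply(p-p0)/.5).round(3),((R0.inv()*Rt).as_rotvec()/(np.pi/2)).round(3))
```

```text
[0.62236879 0.23054181 0.13234412] [-3.13477922e+00 -1.91468238e-04  1.75288824e+00] [2.990e-01 6.190e-01 1.234e+00 1.000e-03 1.296e+00 1.170e-01] [-3.40852305 -1.47271943  2.10915974] 0.011087124013811924
grasp [0.62249541 0.23056146 0.15114368]
0
0 [0. 0. 0.] [0. 0. 0.]
1 [ 0.    -0.008 -0.027] [0. 0. 0.]
2 [ 0.    -0.019 -0.052] [0. 0. 0.]
3 [ 0.    -0.031 -0.078] [0. 0. 0.]
4 [ 0.    -0.045 -0.102] [0. 0. 0.]
5 [ 0.    -0.061 -0.125] [0. 0. 0.]
6 [ 0.    -0.078 -0.146] [0. 0. 0.]
7 [ 0.    -0.097 -0.167] [0. 0. 0.]
8 [ 0.    -0.117 -0.186] [0. 0. 0.]
9 [ 0.    -0.139 -0.204] [0. 0. 0.]
10 [ 0.    -0.162 -0.22 ] [0. 0. 0.]
11 [ 0.    -0.186 -0.234] [0. 0. 0.]
12 [ 0.    -0.21  -0.246] [0. 0. 0.]
0.5
0 [0. 0. 0.] [0. 0. 0.]
1 [ 0.    -0.007 -0.027] [-0.023 -0.    -0.   ]
2 [ 0.    -0.016 -0.053] [-0.046 -0.    -0.   ]
3 [ 0.    -0.027 -0.078] [-0.069 -0.    -0.   ]
4 [ 0.    -0.039 -0.102] [-0.093 -0.    -0.   ]
5 [ 0.    -0.054 -0.125] [-0.116 -0.    -0.   ]
6 [ 0.    -0.07  -0.147] [-0.139 -0.    -0.   ]
7 [ 0.    -0.087 -0.168] [-0.162 -0.    -0.   ]
8 [ 0.    -0.106 -0.188] [-0.185 -0.    -0.   ]
9 [ 0.    -0.127 -0.206] [-0.208 -0.    -0.   ]
10 [ 0.    -0.148 -0.222] [-0.231 -0.    -0.   ]
11 [ 0.    -0.171 -0.237] [-0.255 -0.    -0.   ]
12 [ 0.    -0.195 -0.25 ] [-0.278 -0.    -0.   ]
```

Gripped: the width is 11 mm on the 12 mm bar. Now lifting along the arc, with the tool tilting at half the lid angle, first half.

Request:
servo_tool(
  moves=[
    [[-0.012, 0, 0, 0, -0.003, -0.014, 1], [-0.023, 0, 0, 0, -0.007, -0.027, 1], [-0.035, 0, 0, 0, -0.011, -0.04, 1], [-0.046, 0, 0, 0, -0.016, -0.053, 1], [-0.058, 0, 0, 0, -0.021, -0.066, 1], [-0.07, 0, 0, 0, -0.027, -0.078, 1], [-0.081, 0, 0, 0, -0.033, -0.09, 1], [-0.093, 0, 0, 0, -0.039, -0.102, 1], [-0.104, 0, 0, 0, -0.046, -0.114, 1], [-0.116, 0, 0, 0, -0.054, -0.125, 1], [-0.128, 0, 0, 0, -0.062, -0.136, 1], [-0.139, 0, 0, 0, -0.07, -0.147, 1]],
  ],
)

```text
time_s: 10.43
ee_pos: [0.5883, 0.2244, 0.2071]
eef_rot: [2.927, -0.0, 1.753]
force: [3.4, 2.0, -2.5]
grip_width: 0.0113
```

```bash
cat > arc.py <<'E'
from h import *
import sys
o=get_obs();print(o['ee_pos'],o['eef_rot'],o['qpos'].round(3),o['force'],o['grip_width'])
p0=np.array([.62237,.23054,.13234]);R0=Ro.from_euler('xyz',[-3.13478,-.0002,1.75289]);y=np.radians(10.4);u=np.array([np.cos(y),np.sin(y),0])
z=np.array([0,0,1.]);hy=np.cross(z,u);g0=p0+R0.apply([0,0,-pinch_z])
H=g0-u*.185-z*.05
pc=o['ee_pos'];Rc=Ro.from_euler('xyz',o['eef_rot']);g=pc+Rc.apply([0,0,-pinch_z])-H
print('lid est deg',np.degrees(np.arctan2(g@z,g@u)-np.arctan2(.05,.185)),'r',np.hypot(g@z,g@u),'(.1916)')
for d in map(float,sys.argv[1:]):
    th=np.radians(d);G=H+u*(.185*np.cos(th)-.05*np.sin(th))+z*(.185*np.sin(th)+.05*np.cos(th))
    Rt=Ro.from_rotvec(-hy*th*.5)*R0;p=G+Rt.apply([0,0,pinch_z])
    print(d,(Rc.inv().apply(p-pc)/.5).round(3),((Rc.inv()*Rt).as_rotvec()/(np.pi/2)).round(3))
E
python3 arc.py 25 30 35 40 45 50
python3 -c "
from h import *
snap('top','top8.png');snap('side','side8.png')"
```

```text
[0.58832993 0.22436253 0.20713333] [ 2.92681378e+00 -3.73341221e-04  1.75301408e+00] [ 0.318  0.355  1.459 -0.032  1.115  0.147] [ 3.4269165   2.04279497 -2.48325896] 0.011344073462563607
lid est deg 25.248057761556325 r 0.1919908775685755 (.1916)
25.0 [-0.     0.     0.002] [ 0.002 -0.     0.   ]
30.0 [-0.    -0.015 -0.027] [-0.026 -0.     0.   ]
35.0 [-0.    -0.033 -0.054] [-0.053 -0.    -0.   ]
40.0 [-0.    -0.053 -0.08 ] [-0.081 -0.    -0.   ]
45.0 [-0.    -0.075 -0.104] [-0.109 -0.    -0.   ]
50.0 [-0.    -0.099 -0.126] [-0.137 -0.    -0.   ]
```

View pics/side8.png

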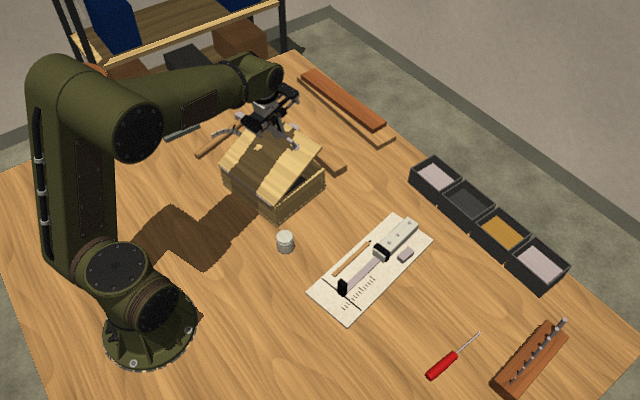

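The side view shows the lid rising with the gripper, about half open. The gauge tab (343,287) is on the long line. Second half of the lift:

Request:
servo_tool(
  moves=[
    [[-0.013, 0, 0, 0, -0.007, -0.014, 1], [-0.026, 0, 0, 0, -0.015, -0.027, 1], [-0.04, 0, 0, 0, -0.024, -0.041, 1], [-0.053, 0, 0, 0, -0.033, -0.054, 1], [-0.067, 0, 0, 0, -0.043, -0.067, 1], [-0.081, 0, 0, 0, -0.053, -0.08, 1], [-0.095, 0, 0, 0, -0.064, -0.092, 1], [-0.109, 0, 0, 0, -0.075, -0.104, 1], [-0.123, 0, 0, 0, -0.087, -0.115, 1], [-0.137, 0, 0, 0, -0.099, -0.126, 1], [-0.137, 0, 0, 0, -0.099, -0.126, 1], [-0.137, 0, 0, 0, -0.099, -0.126, 1]],
  ],
)

```text
time_s: 11.53
ee_pos: [0.5276, 0.2133, 0.2592]
eef_rot: [2.711, -0.001, 1.753]
force: [4.1, 3.0, 2.0]
grip_width: 0.0114
```

```bash
python3 arc.py 50
python3 -c "
from h import *
snap('top','top9.png');snap('side','side9.png')
for n,a in (('top9',(150,265,195,330)),('side9',(60,230,180,360))):
    im=cv2.imread('pics/%s.png'%n)[a[0]:a[1],a[2]:a[3]];cv2.imwrite('pics/%sc.png'%n,cv2.resize(im,None,fx=3.4,fy=3.4,interpolation=cv2.INTER_CUBIC))
snap('wrist','wrist9.png')
"
```

```text
[0.52756809 0.21326472 0.25923539] [ 2.71128467e+00 -6.12312573e-04  1.75332991e+00] [ 0.353  0.071  1.723 -0.088  0.924  0.209] [4.09557777 3.04833644 2.04174848] 0.011414124032867
lid est deg 50.151207144575075 r 0.19286215226997366 (.1916)
50.0 [-0.    -0.001  0.002] [ 0.001 -0.     0.   ]
```

View pics/side9c.png

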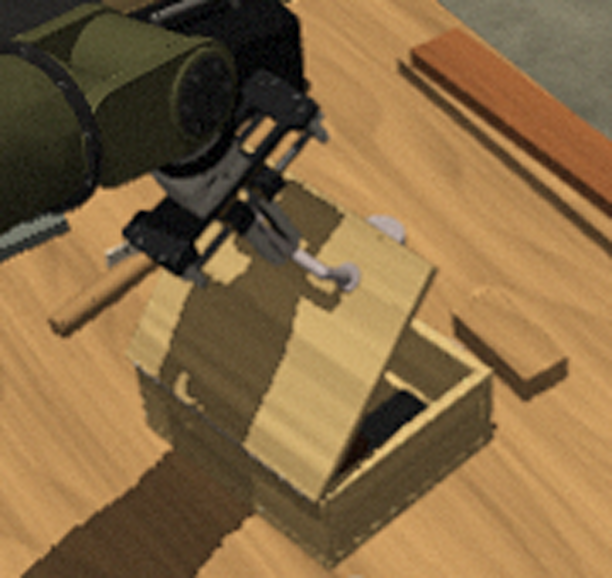

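View pics/top9c.png

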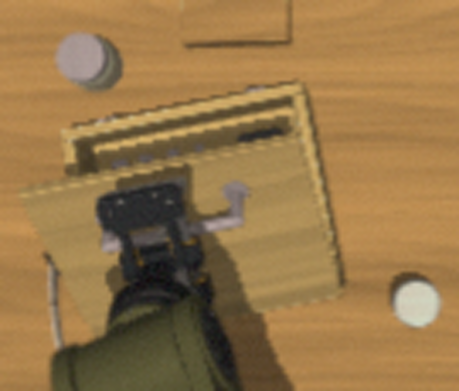

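View pics/wrist9.png

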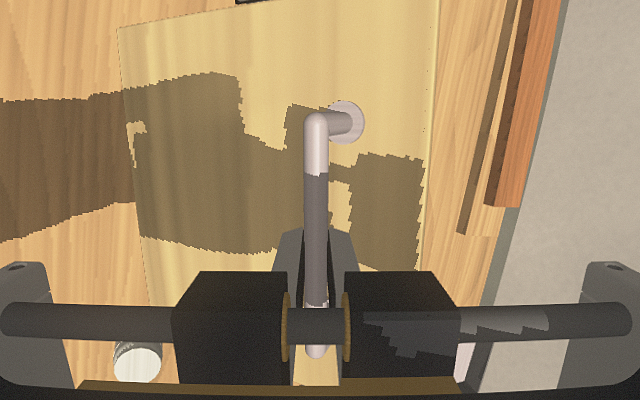

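The side crop shows the lid well open, with its free right corner at crop (437,270). The top crop shows the same corner at about (304,135). The bar is gripped in the wrist view. As an independent angle check, I triangulate that corner.

Run:
```python
from h import *
t=load('top9');s=load('side9')
S=lambda x,y:(180+(x+.5)/3.4-.5,60+(y+.5)/3.4-.5);T=lambda x,y:(195+(x+.5)/3.4-.5,150+(y+.5)/3.4-.5)
def tri(a,b):
    o1,d1=ray(s,a);o2,d2=ray(t,b);k=np.linalg.lstsq(np.c_[d1,-d2],o2-o1,rcond=None)[0]
    p,q=o1+k[0]*d1,o2+k[1]*d2;return (p+q)/2,np.linalg.norm(p-q)
p,gap=tri(S(437,269),T(304,135));print(p,gap)
h=np.array([.443,.1974,.1]);y=np.radians(10.4);u=np.array([np.cos(y),np.sin(y),0]);v=np.array([-u[1],u[0],0])
d=p-h;a,c=d@u,d[2];print(a,d@v,c,'deg',np.degrees(np.arctan2(c,a)-np.arctan2(.012,.232)),'r',np.hypot(a,c))
o=get_obs();print(o['time_s'],o['joint_vel'].round(3),o['force'],o['grip_width'])
# gauge
cv2.imwrite('pics/cropG.png',cv2.resize(cv2.imread('pics/side9.png')[205:330,300:440],None,fx=4.6,fy=4.6,interpolation=cv2.INTER_CUBIC))
```

```text
[0.60633536 0.09493375 0.28309332] 0.00318768334469475
0.14215487900945983 -0.13026804237516212 0.18309331554860767 deg 49.21305937374606 r 0.23179985294381913
11.6833 [-0.     0.     0.001 -0.    -0.001  0.001] [3.56881507 3.25678825 2.84295463] 0.010830058226785193
```

View pics/cropG.png

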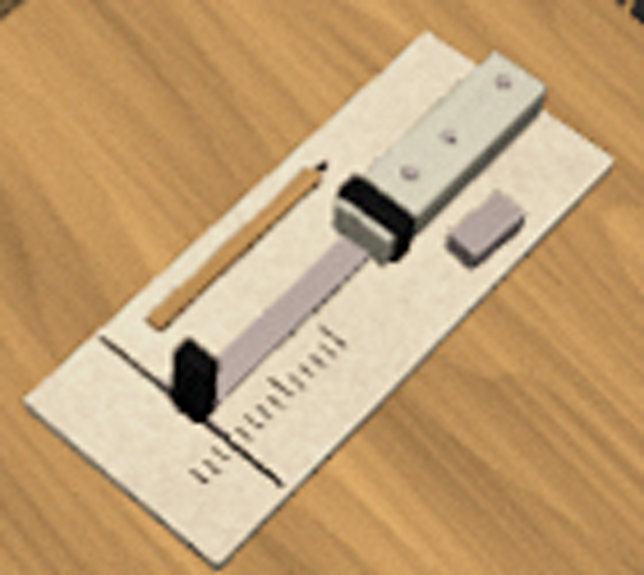

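Request:
servo_tool(
  moves=[
    [[0, 0, 0, 0, 0, 0, 1], [0, 0, 0, 0, 0, 0, 1], [0, 0, 0, 0, 0, 0, 1], [0, 0, 0, 0, 0, 0, 1], [0, 0, 0, 0, 0, 0, 1], [0, 0, 0, 0, 0, 0, 1], [0, 0, 0, 0, 0, 0, 1], [0, 0, 0, 0, 0, 0, 1]],
  ],
)

```text
time_s: 12.35
ee_pos: [0.5281, 0.2133, 0.259]
eef_rot: [2.711, -0.001, 1.753]
force: [3.8, 3.4, 0.1]
grip_width: 0.0112
```

```bash
python3 arc.py 50
```

```text
[0.5281094  0.21334921 0.25898031] [ 2.71135659e+00 -6.63076152e-04  1.75310545e+00] [ 0.353  0.073  1.722 -0.088  0.924  0.209] [3.79608065 3.43336812 0.12864871] 0.011160839984997985
lid est deg 49.971462477897816 r 0.1928614959616915 (.1916)
50.0 [-0.    -0.002  0.001] [ 0. -0. -0.]
```

The lid is at 49–50° by both checks and still, and the gauge tab's foot is on the long line. Handing in.

```bash
python3 -c "
from station import hand_in
print(hand_in())"
```

```text
the job is handed in; nothing more can be done
None
```

I drew the gauge's blade from about 30 mm out to the 100 mm mark with the lid shut, let go of it there and backed off. Then I gripped the lid's bar handle, lifted the lid to about 50° and handed in at about 12.4 s of the 58 s allowed, still holding it.

**Lid angle:** 50.0° from the arm's position and 49.2° from triangulating the lid's free corner in two cameras. The arm was at rest, and the fingers were still closed on the bar (11 mm opening on the 12 mm bar).

**Gauge:** the pointer was about 1 mm from the 100 mm line just before release. The last side view shows the tab's foot still on the line.

**Slip on the way:** a repeated move took the gripper about 45 mm past the handle, well above the lid. It touched nothing, and I moved it back before gripping.

The last pictures show nothing out of place, though I did not measure the loose things' positions again. Neither the finger contact force on the lid nor the lid's own speed can be read directly, so I judged both from the grip and the arm's stillness.

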